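# Uncover the microscope light base and select the green light

### The arm

A 6-joint arm with a two-finger parallel gripper is mounted at the origin on the work surface. World frame = base frame: x ahead of the robot, y to its left, z up, the work surface at z = 0. Lengths are in m, angles in rad, forces in N, time in s.
With the tool pointing down it reaches from about 0.425 to 0.95 m from the base axis. Payload 3.5 kg.
Tool frame: the origin (TCP) lies on the centre line of the jaws, within the pads' length; the fingertips stand 14 mm ahead of it and the grasp point (between the pads) lies 5 mm behind it (ctrl.finger_overhang is the distance from the TCP to the fingertips, in m); z points along the fingers, y is the line along which they close (so a half turn about z gives the same grasp; the last joint's range is limited). The gripper opens to 85 mm and grips with 20 to 120 N. Pads are 22 mm wide; open, the fingers measure 114 mm over their backs; the gripper's body (76 mm by 85 mm) begins 54 mm behind the grasp point. The pads swing forward as they close: fully open they stand 13 mm farther back than shut.
Start: joints at [-1.286, 0.286, 1.577, -0, 1.279, -0.15], TCP at [0.284, -0.612, 0.245] pointing down, gripper open.
Joint ranges: [-2.77, 2.77], [-0.9, 2.22], [0.21, 2.48], [-1.53, 4.67], [0.24, 2.81], [-2.84, 2.84]. Speed limits (rad/s): [2.79, 2.79, 3.14, 3.14, 3.14, 3.14].

### API

Orientations are given as a unit quaternion [x, y, z, w].
In Python, from plant import ctrl gives the robot as it stands.
- The arm moves only by the tool send_rows, never from a script. Its argument "moves" is text: rows parted by semicolons, each of 7 numbers parted by spaces: the turn, a rotation vector about the tool's x, y, z in units of 360 degrees (1.0 is 360 degrees), then the shift along the tool's x, y, z in units of 20 cm (1.0 is 20 cm), then the gripper's target within -1 to 1 (fully open at 1, half-way at 0, shut at -1). A call has 1 to 12 rows; each row is the pose to reach, as a shift and turn from the pose commanded when the call began, along the tool's axes at that moment, turning the shorter way round; what a row does not reach only later rows make up. A row lasts 1/8 s, in which the tool goes at most 62.5 mm and 10.7 degrees, less where a joint would pass 70% of its speed; a pose out of reach is approached as far as the arm can. A call with a number of a shift or a turn outside -1 to 1 is refused whole. A call with a gripper value outside its range is refused whole. The fingers move at their own pace and stop on an object; "newtons" is the grip in N (left out, the last holds). Time passes only in rows, so rows that repeat a pose let the fingers close. It gives the time, the measured TCP pose, the force, the opening and the grip force at its end, in the units of the state.
- ctrl.get_state(): the state, without advancing time (a new reading comes with each control period).
- ctrl.read_camera(name): name is "scene" or "side" or "wrist"; returns a dict with "image" (480x640x3 uint8, red, green, blue), "fovy" (degrees; the focal length in pixels is half the picture's height over the tangent of half this angle, whatever the lens; pixels are square), "cx", "cy" (the principal point, pixels), "distortion" ([k1, k2, p1, p2, k3] as OpenCV has them; the pictures are not rectified), "extrinsics" (4x4, takes a point from camera to world coordinates). Camera axes: x right, y up, looking along -z (the intrinsics and any distortion apply to the point x, -y, -z); pixel columns grow to the right and rows downward; lengths in m; the calibration is good to about 2 mm. A picture is of the moment at which its call begins. There is no depth.
- ctrl.sign_off(): hands the job in; it is judged then, once.
The state is a dict: "time": time; "qpos": joint angles; "dq": joint speeds; "joint_efforts": joint torques, N m; "eef_pos": TCP position; "tcp_rot": TCP orientation; "contact_force": force on the tool from outside, world axes, zero at the start; "wrist_torque": the same for the moment, N m; "opening": opening from 0.0 (shut) to 1.0 (fully open); "finger_force": force on a finger pad.
Only numpy, scipy, OpenCV 4.12 (cv2) and the standard library are available. Lean on these libraries where they do the work, as an engineer would, in place of code of your own. Each camera call takes 0.05 s, during which the arm holds its last target. There are 200 camera calls.

### The job

Get the microscope's light base ready: lift the round dust cover off its light window and set it down gently, flat and knob up, in the blue tray. Then, and only then, turn the black selector knob from off until its white pointer clicks in at the green mark, and let go. Leave the sample box, the jar and the petri dish where they are.

Things in the scene. Friction and masses are not known exactly. Their poses are not given: they have to be found in the camera images.
- light_base: fixed white light base, a flat box 190 (x) x 280 (y) x 60 mm high on the bench. Origin: centre of its underside; z up. Its yaw varies by up to 0.25 rad. The light window is at y = +75 mm, the selector's axis at y = -70 mm (both at x = 0) in its frame. Never moves.
- window (a point): centre of the top of the round light window, a raised aluminium collar 99 mm across standing 14 mm above the light base's top (74 mm above the bench); the glowing cream disc in it is hidden by the cover at the start.
- cover: loose round dust cover, 85 to 170 g: grey cap 112 mm across and 16 mm high (3 mm skirt wall, 12 mm deep inside, fits over the window's collar with 3.5 mm play all round, so lift it straight up at least 20 mm before moving sideways), with an upright black round grip knob 28 mm across and 34 mm tall on the centre of its top; 50 mm high in all. Origin: centre of the skirt's lower rim; z up through the knob. At the start it sits on the window, origin 62 mm above the bench.
- cover_grip (a point): point on the axis of the cover's grip knob where to hold it, 39 mm above the cover's origin (23 mm above the cap's top, 11 mm below the knob's top). Any direction of grasp will do.
- tray: fixed shallow blue tray, 170 x 170 mm outside, 22 mm high, walls and floor 4 to 5 mm thick, to the left or to the right of the light base. Origin: centre of its underside; z up. A cover lying in it has its origin about 5 mm above the tray's origin.
- selector (a joint): angle of the selector knob, rad: 0 at off, growing clockwise as seen from above, four click positions 0, 0.48, 0.96 and 1.44, with stops just beyond the first and last. Between clicks it springs into the nearer one; about 0.1 N m carries it over from one click to the next.
- selector_grip (a point): point on the selector's upright axis where to hold it, 93 mm above the bench. The selector is a black disc 80 mm across and 8 mm high carrying an upright bar 68 mm long, 16 mm wide and 36 mm high (bar top 12 mm above this point, disc top 24 mm below it); grip across the bar's 16 mm width. Its x axis points along the bar to the pointer end, marked with a white stripe; z up.
- selector_pointer (a point): point on the pointer's line 55 mm from the selector's axis, on the circle where the coloured marks lie; the stripe points to it. 28 mm below selector_grip.
- mark_green: green round mark, 20 mm across and 3 mm high, fixed on top of the light base 55 mm from the selector's axis, at one of the three click positions after off (0.48, 0.96 or 1.44 rad clockwise of off; which one changes). Origin: centre of its underside.
- mark_yellow: yellow mark, like the green one, at another of the three positions.
- mark_red: red mark, like the green one, at another of the three positions. (Off is a white mark with a black dot.)
- rack: loose mint-green open sample box with compartments, 100 x 130 x 50 mm, on the other side of the light base from the tray; not to be disturbed. Origin: centre of its underside.
- jar: loose specimen jar with yellow cap, 60 mm across and 90 mm high, beyond the light base; not to be disturbed. Origin: centre of its underside.
- dish: loose clear petri dish, 92 mm across and 20 mm high, beyond the light base; not to be disturbed. Origin: centre of its underside.
Things that resemble listed ones, but are neither listed nor needed, are in the scene too. Leave any brown or purple look-alike of the cover alone.

How it is judged:
On the way, in this order (a step that is already met when the one before it is completed fails the run):
1. the cover lies flat in the tray, knob up (horizontal distance between cover and tray below 0.045 m and z of cover in the frame of tray below 0.009 m and angle between cover's own z axis and vertical below 0.08 rad and linear speed of cover below 0.05 m/s), for 0.2 s.
2. the selector points to the green mark (horizontal distance between selector_pointer and mark_green below 0.008 m and velocity of joint selector between -0.1 and 0.1 rad/s), for 0.2 s.
At the end, for the whole second after the job is handed in: The cover rests flat (within 0.08 rad) and knob up on the floor of the blue tray, its centre within 45 mm of the tray's centre; the selector rests with its pointer within 8 mm (about 8 degrees) of the green mark's centre on the circle of marks (all of step 1 and all of step 2); the robot touches nothing.
It fails at once if the selector was turned from off (more than 0.24 rad) while the cover was still on the window (distance between cover and window below 0.04 m and value of joint selector above 0.24 rad).
It fails at once if the cover was dropped or thrown (moving faster than 0.7 m/s with nothing holding it) (contact force between the fingers and cover below 0.05 N and linear speed of cover above 0.7 m/s).
It fails at once if the mint-green sample box was shifted more than 20 mm or tipped over (distance of rack from where it was at the start of the episode above 0.02 m or angle between rack's own z axis and vertical above 0.3 rad).
It fails at once if the specimen jar was shifted more than 20 mm or tipped over (distance of jar from where it was at the start of the episode above 0.02 m or angle between jar's own z axis and vertical above 0.3 rad).
It fails at once if the petri dish was shifted more than 20 mm or tipped over (distance of dish from where it was at the start of the episode above 0.02 m or angle between dish's own z axis and vertical above 0.3 rad).
It also fails if it takes over 56 s, if anything falls off the work surface, if the arm or the gripper's body presses on something with over 40 N, if the wrist force passes 120 N, or if a joint passes its speed limit or range.

## Working session

There is one attempt and no reset: what is moved stays moved. The work goes in short steps, Python scripts to look and compute and a tool call to move; the robot and the scene stay as the last step left them, time stands still between calls to the robot, and variables do not carry over. Pictures are saved under pics/ and viewed, at most 10 in all, crops included, and the job is handed in when it is done.

Besides the shell and the picture viewer there is one more tool, called after "Call:" as name(argument=value, ...) on one line, values as JSON. send_rows: Moves the arm, as the interface text tells. Its arguments: {"type":"object","properties":{"moves":{"type":"string"},"newtons":{"type":"number"}},"required":["moves"]}

```bash
mkdir -p pics; cat > h.py <<'E'
import numpy as np, cv2
from plant import ctrl
def cam(n):
    c=ctrl.read_camera(n); return c
def K(c):
    f=240/np.tan(np.radians(c["fovy"])/2); return np.array([[f,0,c["cx"]],[0,f,c["cy"]],[0,0,1]])
def px2w(c,u,v,z):
    p=cv2.undistortPoints(np.array([[[u,v]]],float),K(c),np.array(c["distortion"],float))[0,0]
    E=np.array(c["extrinsics"]); d=E[:3,:3]@np.array([p[0],-p[1],-1]); o=E[:3,3]
    return o+d*(z-o[2])/d[2]
def w2px(c,P):
    E=np.array(c["extrinsics"]); q=(np.atleast_2d(P)-E[:3,3])@E[:3,:3]; q=q*[1,-1,-1]
    return cv2.projectPoints(q.reshape(-1,1,3),np.zeros(3),np.zeros(3),K(c),np.array(c["distortion"],float))[0][:,0]
E
python3 - <<'E'
from h import *
import pickle
for n in ("scene","side"):
    c=cam(n); pickle.dump(c,open(n+".pkl","wb")); cv2.imwrite(f"pics/{n}0.png",c["image"][:,:,::-1]); print(n,np.round(c["extrinsics"],3).tolist(),c["fovy"])
s=ctrl.get_state(); print(s["eef_pos"],s["tcp_rot"],ctrl.finger_overhang)
E
```

```text
scene [[-0.862, -0.318, 0.396, 0.972], [0.508, -0.543, 0.669, 0.707], [0.002, 0.778, 0.629, 0.752], [0.0, 0.0, 0.0, 1.0]] 56.66141747584901
side [[0.992, 0.095, -0.088, 0.444], [-0.128, 0.62, -0.774, -0.77], [-0.019, 0.779, 0.627, 0.738], [0.0, 0.0, 0.0, 1.0]] 46.413316065257945
[ 0.28418883 -0.61163462  0.2440512 ] [ 9.76459396e-01  2.15698589e-01 -6.69701427e-05 -1.07810589e-03] 0.014
```

View pics/scene0.png

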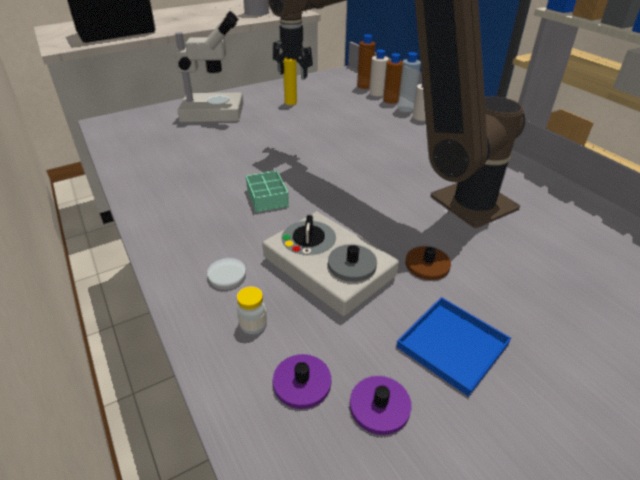

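View pics/side0.png

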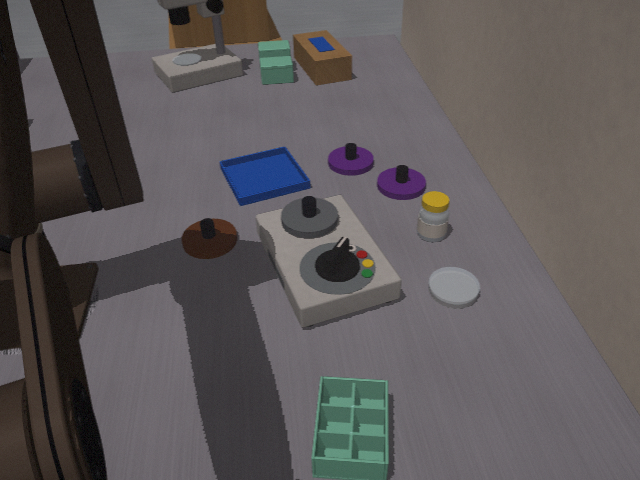

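The scene picture shows the grey cover's knob at about (353,249), the selector at (308,235), and the blue tray at about (453,343). In the side picture they are at (309,202), (340,255) and (265,176). Green is the mark farthest from off. I'll enlarge both around the light base.

```bash
python3 - <<'E'
import cv2,numpy as np
a=cv2.imread("pics/scene0.png")[205:315,255:405]; b=cv2.imread("pics/side0.png")[190:325,250:405]
a=cv2.resize(a,None,fx=5,fy=5,interpolation=cv2.INTER_CUBIC);b=cv2.resize(b,None,fx=4.4,fy=4.4,interpolation=cv2.INTER_CUBIC)
cv2.imwrite("pics/c1.png",a);cv2.imwrite("pics/c2.png",b)
E
```

```text
(no output)
```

View pics/c1.png

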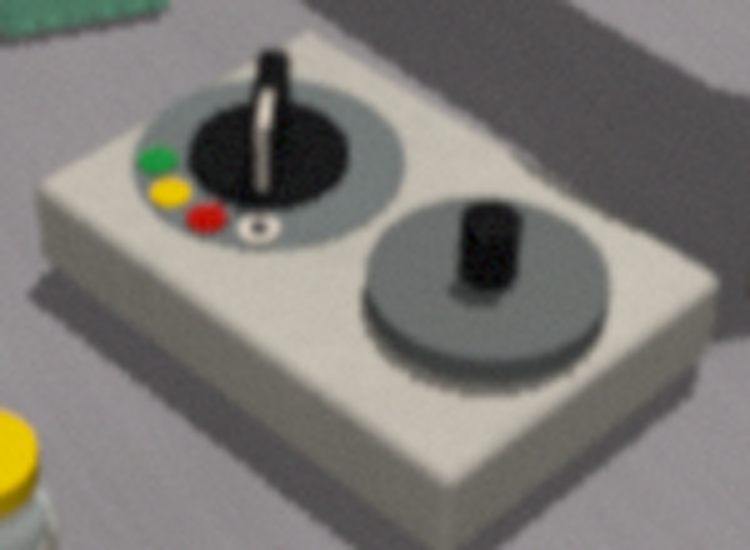

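View pics/c2.png

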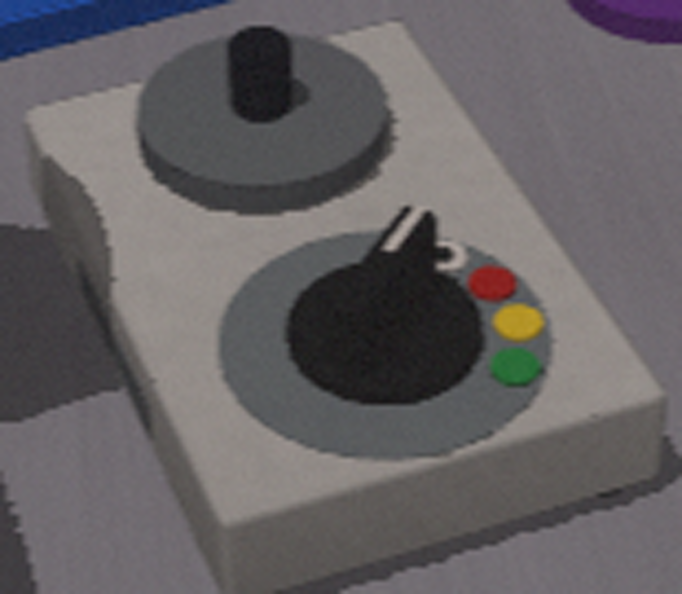

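Crop readings. In c1 (scene), off is at (258,228), red at (207,218), yellow at (170,192), green at (158,160), the knob top at (490,218) and the cap top at (487,282). In c2 (side), off is at (450,254), green at (515,367), and the knob top at (260,42). The click order from off is red, yellow, green, so green should be 1.44 rad. Next I fit the base pose to these points.

```bash
python3 - <<'E'
from h import *
import pickle
S=pickle.load(open("scene.pkl","rb"));D=pickle.load(open("side.pkl","rb"))
a=lambda u,v:(255+u/5-.4,205+v/5-.4); b=lambda u,v:(250+u/4.4-.4,190+v/4.4-.4)
for nm,p,q,z in [("off",(258,228),(450,254),.063),("red",(207,218),(492,283),.063),("yel",(170,192),(519,322),.063),("grn",(158,160),(515,367),.063),
 ("knobtop",(490,218),(260,42),.112),("cap",(487,282),(263,108),.078),("disc",(268,155),(386,334),.069),
 ("c-+",(718,280),(27,112),.06),("c++",(450,485),(400,22),.06),("c+-",(40,187),(663,398),.06),("c--",(310,35),(225,525),.06)]:
    print(nm,np.round(px2w(S,*a(*p),z)[:2],4),np.round(px2w(D,*b(*q),z)[:2],4))
for nm,P,c in [("S",[(442,300),(510,341),(468,389),(398,344)],S),("D",[(220,162),(278,150),(309,183),(243,200)],D)]:
    w=np.array([px2w(c,*p,.022) for p in P]); print(nm,np.round(w[:,:2],3).tolist(),w.mean(0), np.linalg.norm(np.roll(w,1,0)-w,axis=1))
for nm,P,c in [("rackS",[(247,178),(280,172),(288,187),(252,194)],S),("rackD",[(322,379),(388,381),(386,470),(314,472)],D)]:
    w=np.array([px2w(c,*p,.05) for p in P]); print(nm,np.round(w[:,:2],3).tolist())
print("jar",px2w(S,250,297,.09),px2w(D,435,201,.09))
E
```

```text
off [0.58   0.0022] [0.5847 0.0018]
red [ 0.5974 -0.0165] [ 0.5987 -0.0189]
yel [ 0.6036 -0.0428] [ 0.6052 -0.0441]
grn [ 0.5971 -0.0678] [ 0.5986 -0.0699]
knobtop [0.5153 0.0985] [0.5166 0.0973]
cap [0.5176 0.1027] [0.5165 0.0946]
disc [ 0.5519 -0.0372] [ 0.5499 -0.0496]
c-+ [0.4115 0.1401] [0.4119 0.1316]
c++ [0.5907 0.1848] [0.5902 0.1751]
c+- [ 0.6552 -0.0816] [ 0.6534 -0.0928]
c-- [ 0.4761 -0.1247] [ 0.4763 -0.135 ]
S [[0.379, 0.263], [0.337, 0.422], [0.494, 0.458], [0.541, 0.308]] [0.43771659 0.36278349 0.022     ] [0.16773025 0.16405962 0.16010132 0.15640198]
D [[0.332, 0.407], [0.474, 0.441], [0.535, 0.284], [0.384, 0.241]] [0.43126322 0.34327366 0.022     ] [0.1743058  0.14626707 0.16785039 0.15630887]
rackS [[0.561, -0.393], [0.46, -0.374], [0.478, -0.285], [0.584, -0.305]]
rackD [[0.494, -0.269], [0.589, -0.286], [0.557, -0.419], [0.466, -0.409]]
jar [0.76650805 0.0995765  0.09      ] [0.76297426 0.08335611 0.09      ]
```

The base centre comes out at about (0.533, 0.025) with yaw 0.235. That puts the window at (0.516, 0.098), which agrees with the knob seen from both cameras, and the selector axis at (0.549, -0.043), 55–56 mm from the marks as it should be. The tray is at about (0.434, 0.353). Now I move above the cover.

Call:
send_rows(moves="0 0 0 0.85 -0.91 0.14 1;0 0 0 0.85 -0.91 0.14 1;0 0 0 0.85 -0.91 0.14 1;0 0 0 0.85 -0.91 0.14 1;0 0 0 0.85 -0.91 0.14 1", newtons=40)

```text
time: 0.72
eef_pos: [0.3623, -0.3711, 0.2156]
tcp_rot: [0.976, 0.218, -0.0, -0.002]
contact_force: [0.5, 0.3, -0.6]
opening: 1.003
finger_force: 0.0
```

Call:
send_rows(moves="0 0 0 0.85 -0.91 0.14 1;0 0 0 0.85 -0.91 0.14 1;0 0 0 0.85 -0.91 0.14 1;0 0 0 0.85 -0.91 0.14 1;0 0 0 0.85 -0.91 0.14 1")

```text
time: 1.35
eef_pos: [0.4398, -0.1358, 0.1886]
tcp_rot: [0.976, 0.219, -0.0, -0.001]
contact_force: [-0.9, -0.7, -0.9]
opening: 1.001
finger_force: 0.0
```

Call:
send_rows(moves="0 0 0 0.85 -0.91 0.1 1;0 0 0 0.85 -0.91 0.1 1;0 0 0 0.85 -0.91 0.1 1;0 0 0 0.85 -0.91 0.1 1;0 0 0 0.85 -0.91 0.1 1;0 0 0 0.85 -0.91 0.1 1")

```text
time: 2.1
eef_pos: [0.5174, 0.0967, 0.1692]
tcp_rot: [0.977, 0.215, -0.0, 0.0]
contact_force: [-0.0, -0.2, 0.2]
opening: 1.002
finger_force: 0.0
```

```bash
python3 - <<'E'
from h import *
import pickle
c=cam("wrist"); pickle.dump(c,open("w1.pkl","wb")); s=ctrl.get_state(); print(s["eef_pos"],s["tcp_rot"],s["qpos"],s["time"])
print(np.round(c["extrinsics"],3).tolist())
print(w2px(c,[[.516,.098,.112],[.549,-.043,.105]]))
cv2.imwrite("pics/w1.png",c["image"][:,:,::-1])
E
```

```text
[0.51726463 0.09623512 0.1693065 ] [ 9.76658549e-01  2.14797540e-01 -1.00167896e-04  2.92501451e-04] [-8.74584261e-03  3.55656351e-02  2.00676737e+00 -6.90277266e-04
  1.09932437e+00  1.12939495e+00] 2.15
[[0.42, 0.869, 0.26, 0.584], [-0.907, 0.403, 0.121, 0.126], [0.001, -0.287, 0.958, 0.296], [0.0, 0.0, 0.0, 1.0]]
[[312.07520369 277.16435778]
 [560.51182688 319.98490226]]
```

View pics/w1.png

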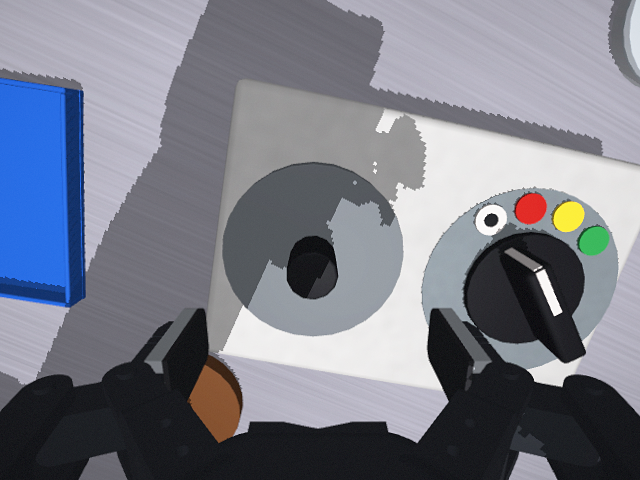

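The wrist view shows the knob top at (312,275), against a prediction of (312,277), so the estimate is good to about 1 mm. I descend, close and lift.

Call:
send_rows(moves="0 0 0 0 -0.01 0.2 1;0 0 0 0 -0.01 0.3 1;0 0 0 0 -0.01 0.35 1;0 0 0 0 -0.01 0.35 1;0 0 0 0 -0.01 0.35 -1;0 0 0 0 -0.01 0.35 -1;0 0 0 0 -0.01 0.35 -1;0 0 0 0 -0.01 0.35 -1;0 0 0 0 -0.01 0.35 -1;0 0 0 0 -0.01 0.35 -1", newtons=40)

```text
time: 3.4
eef_pos: [0.5166, 0.0997, 0.1001]
tcp_rot: [0.976, 0.216, 0.001, 0.0]
contact_force: [-0.3, 0.4, 5.0]
opening: 0.313
finger_force: 40.0
```

Call:
send_rows(moves="0 0 0 0 0 -0.05 -1;0 0 0 0 0 -0.12 -1;0 0 0 0 0 -0.2 -1;0 0 0 0 0 -0.3 -1;0 0 0 0 0 -0.4 -1;0 0 0 0 0 -0.4 -1;0 0 0 0 0 -0.4 -1")

```text
time: 4.28
eef_pos: [0.5157, 0.0997, 0.179]
tcp_rot: [0.976, 0.216, -0.0, -0.0]
contact_force: [0.4, -0.5, -1.8]
opening: 0.311
finger_force: 39.5
```

```bash
python3 - <<'E'
from h import *
s=ctrl.get_state(); p=s["eef_pos"]; print(p,s["tcp_rot"],s["opening"],s["contact_force"])
from scipy.spatial.transform import Rotation as R
d=np.array([.4345,.353,p[2]])-p
print(R.from_quat(s["tcp_rot"]).inv().apply(d)/.2)
for n in("scene","side"):
    c=cam(n); cv2.imwrite(f"pics/{n}2.png",c["image"][:,:,::-1])
    # tray floor-rim fit: blue mask extents
    h=cv2.cvtColor(c["image"],cv2.COLOR_RGB2HSV); m=cv2.inRange(h,(100,150,60),(125,255,255)); 
    m=cv2.morphologyEx(m,cv2.MORPH_OPEN,np.ones((3,3)));k,l,st,ce=cv2.connectedComponentsWithStats(m); i=[j for j in range(1,k) if st[j,4]>800]; print(n,[(st[j].tolist()) for j in i])
    for j in i:
        cn=max(cv2.findContours((l==j).astype(np.uint8),0,1)[0],key=cv2.contourArea); print(cv2.approxPolyDP(cv2.convexHull(cn),4,True)[:,0].tolist())
a=cv2.imread("pics/scene2.png")[180:420,240:540]; b=cv2.imread("pics/side2.png")[110:350,200:420]
cv2.imwrite("pics/c3.png",np.hstack([cv2.resize(a,(450,360)),cv2.resize(b,(330,360))]))
E
```

```text
[0.51568286 0.09965282 0.17900524] [ 9.76465835e-01  2.15671970e-01 -2.66254939e-04 -6.25780333e-05] 0.3111542228489934 [ 0.38513699 -0.46138927 -1.84615892]
[ 1.65387343e-01 -1.31986106e+00  2.31350273e-04]
scene [[347, 0, 112, 63, 4235], [456, 47, 52, 50, 1214], [397, 298, 113, 97, 5942]]
[[458, 0], [398, 62], [347, 40], [349, 0]]
[[507, 47], [496, 94], [480, 96], [456, 85]]
[[440, 298], [509, 337], [469, 394], [397, 346]]
side [[221, 147, 75, 58, 2712]]
[[285, 147], [295, 165], [278, 195], [240, 204], [221, 161]]
```

View pics/c3.png

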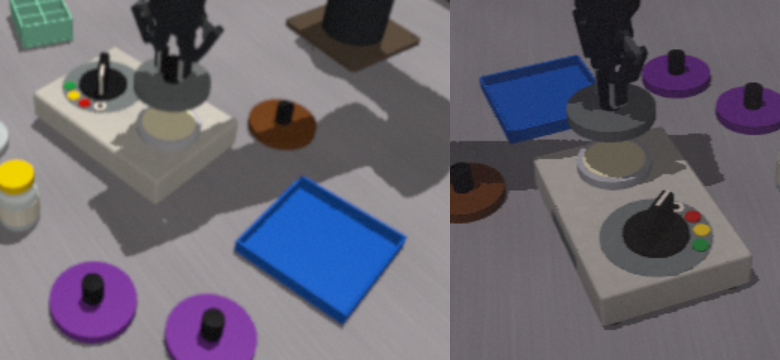

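The pictures show the cover held level and clear of the window, with the cream disc visible. I carry it over the tray.

Call:
send_rows(moves="0 0 0 0.02 -0.14 0 -1;0 0 0 0.04 -0.34 0 -1;0 0 0 0.06 -0.54 0 -1;0 0 0 0.09 -0.74 0 -1;0 0 0 0.11 -0.9 0 -1;0 0 0 0.12 -1 0 -1;0 0 0 0.12 -1 0 -1")

```text
time: 5.25
eef_pos: [0.4526, 0.2919, 0.1782]
tcp_rot: [0.976, 0.217, -0.001, 0.0]
contact_force: [0.1, 0.1, -1.3]
opening: 0.313
finger_force: 39.6
```

Call:
send_rows(moves="0 0 0 0.02 -0.12 0.1 -1;0 0 0 0.03 -0.24 0.2 -1;0 0 0 0.04 -0.32 0.3 -1;0 0 0 0.04 -0.32 0.38 -1;0 0 0 0.04 -0.32 0.38 -1;0 0 0 0.04 -0.32 0.38 -1")

```text
time: 6.0
eef_pos: [0.4347, 0.352, 0.1039]
tcp_rot: [0.977, 0.215, 0.0, -0.0]
contact_force: [-0.1, 0.5, -1.0]
opening: 0.311
finger_force: 39.7
```

```bash
python3 - <<'E'
from h import *
import pickle
s=ctrl.get_state(); print(s["eef_pos"],s["opening"])
ims=[]
for n in("scene","wrist","side"):
    c=cam(n); pickle.dump(c,open(n+"3.pkl","wb")); ims.append(c["image"][:,:,::-1])
cv2.imwrite("pics/c4.png",np.hstack([cv2.resize(ims[0][240:420,360:560],(400,360)),cv2.resize(ims[1],(400,360))]))
E
```

```text
[0.43470105 0.35202354 0.10390036] 0.3111755340218027
```

View pics/c4.png

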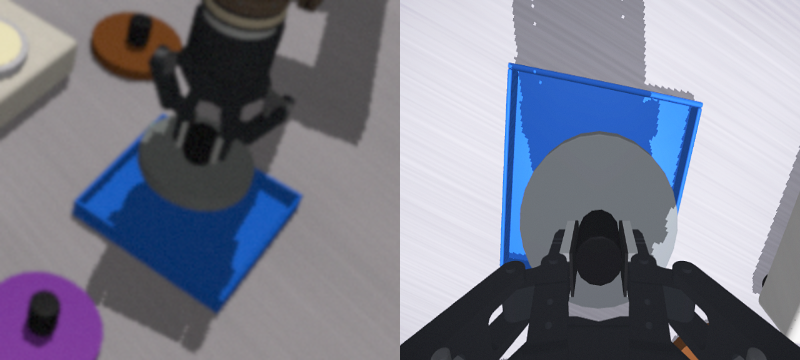

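The wrist view shows the tray's far rim corners at about (176,87) and (483,137) px. I use them to check the tray centre.

```bash
python3 - <<'E'
from h import *
import pickle
c=pickle.load(open("wrist3.pkl","rb"))
a,b=[px2w(c,*p,.022)[:2] for p in((176,87),(483,137))]
d=(b-a)/np.linalg.norm(b-a);n=np.array([d[1],-d[0]]);n*=-np.sign(n@((a+b)/2-[.4345,.353]))
print(a,b,np.linalg.norm(b-a),"centre",(a+b)/2+.085*n)
print(w2px(c,[[.4345,.353,.116]]))
E
```

```text
[0.49083988 0.45803675] [0.53644923 0.29990244] 0.16458029878259411 centre [0.43197368 0.35541395]
[[312.03377167 348.54785981]]
```

The rim measures 165 mm and gives a centre of (0.432, 0.355), which is within 4 mm of the target. I lower gently and release.

Call:
send_rows(moves="0 0 0 0 -0.01 0.1 -1;0 0 0 0 -0.01 0.18 -1;0 0 0 0 -0.01 0.24 -1;0 0 0 0 -0.01 0.27 -1;0 0 0 0 -0.01 0.29 -1;0 0 0 0 -0.01 0.3 -1;0 0 0 0 -0.01 0.305 -1;0 0 0 0 -0.01 0.305 -1")

```text
time: 7.15
eef_pos: [0.4333, 0.3545, 0.0427]
tcp_rot: [0.976, 0.216, 0.0, -0.0]
contact_force: [-0.2, 1.4, -1.6]
opening: 0.314
finger_force: 39.7
```

Call:
send_rows(moves="0 0 0 0 0 0.005 -1;0 0 0 0 0 0.01 -1;0 0 0 0 0 0.01 -1")

```text
time: 7.52
eef_pos: [0.4333, 0.3546, 0.0421]
tcp_rot: [0.976, 0.216, -0.0, 0.0]
contact_force: [-2.0, -1.0, 8.7]
opening: 0.306
finger_force: 40.7
```

The cover has touched down. I release it, rise, and travel towards the selector.

Call:
send_rows(moves="0 0 0 0 0 0 1;0 0 0 0 0 0 1;0 0 0 0 0 0 1;0 0 0 0 0 0 1;0 0 0 0 0 -0.1 1;0 0 0 0 0 -0.3 1;0 0 0 0 0 -0.55 1;0 0 0 0 0 -0.8 1;0 0 0 0 0 -0.8 1")

```text
time: 8.65
eef_pos: [0.436, 0.3561, 0.2079]
tcp_rot: [0.976, 0.216, 0.006, -0.002]
contact_force: [-0.3, 0.7, -0.8]
opening: 1.001
finger_force: 0.0
```

Call:
send_rows(moves="0 0 0 -0.15 1 0 1;0 0 0 -0.15 1 0 1;0 0 0 -0.15 1 0 1;0 0 0 -0.15 1 0 1;0 0 0 -0.15 1 0 1")

```text
time: 9.28
eef_pos: [0.49, 0.1598, 0.2003]
tcp_rot: [0.977, 0.215, -0.0, -0.0]
contact_force: [-1.4, 1.1, -0.7]
opening: 1.006
finger_force: 0.0
```

```bash
python3 - <<'E'
from h import *
from scipy.spatial.transform import Rotation as R
s=ctrl.get_state(); p=s["eef_pos"]; r=R.from_quat(s["tcp_rot"]); y=r.apply([0,1,0]); print(p,s["qpos"],s["opening"])
print(r.inv().apply(np.array([.549,-.0435,.14])-p)/.2, "turn",-(-.614-np.arctan2(y[1],y[0]))/2/np.pi)
ims=[cam(n)["image"][:,:,::-1] for n in ("scene","side")]
cv2.imwrite("pics/c5.png",np.hstack([cv2.resize(ims[0][180:420,240:540],(450,360)),cv2.resize(ims[1][110:350,200:420],(330,360))]))
E
```

```text
[0.49002304 0.1598217  0.20025799] [ 1.18012867e-01 -2.49666843e-02  2.00674511e+00  5.33869538e-04
  1.16026616e+00  1.25596147e+00] 1.0060443076593737
[-0.15842826  1.04675939  0.30070048] turn -0.08342295079872802
```

View pics/c5.png

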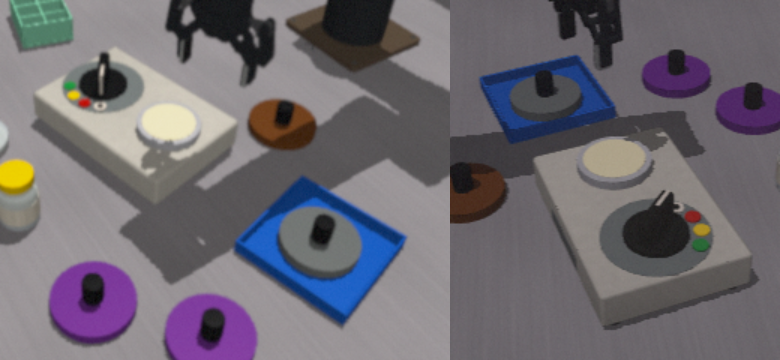

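The cover lies flat in the middle of the tray. Next is the selector.

Call:
send_rows(moves="0 0 -0.025 -0.04 0.25 0.05 1;0 0 -0.05 -0.08 0.5 0.1 1;0 0 -0.075 -0.12 0.75 0.15 1;0 0 -0.083 -0.16 1 0.2 1;0 0 -0.083 -0.16 1 0.2 1;0 0 -0.083 -0.16 1 0.2 1")

```text
time: 10.12
eef_pos: [0.5452, -0.0329, 0.1601]
tcp_rot: [0.888, 0.461, -0.0, -0.001]
contact_force: [-0.2, 0.2, -0.1]
opening: 0.998
finger_force: 0.0
```

```bash
python3 - <<'E'
from h import *
from scipy.spatial.transform import Rotation as R
s=ctrl.get_state(); p=s["eef_pos"]; r=R.from_quat(s["tcp_rot"]); y=r.apply([0,1,0]); print(p,np.arctan2(y[1],y[0]),s["qpos"])
print(r.inv().apply(np.array([.549,-.0435,.09])-p)/.2)
c=cam("wrist"); im=c["image"][:,:,::-1].copy()
u=np.array([np.cos(.957),np.sin(.957)]);a=np.array([.549,-.0435])
print(w2px(c,[[*(a+.034*u),.105],[*(a-.034*u),.105],[*(a+.055*u),.063]]))
cv2.imwrite("pics/w5.png",im)
E
```

```text
[ 0.54518513 -0.03290359  0.16013264] -0.6133788829165414 [-2.46362858e-01  9.17441966e-02  1.96581575e+00  7.14683554e-04
  1.08490988e+00  3.66682139e-01]
[-0.03244044  0.04646206  0.3506059 ]
[[334.92367886 224.85064945]
 [333.21358935 345.29770654]
 [332.29429949 173.16665954]]
```

View pics/w5.png

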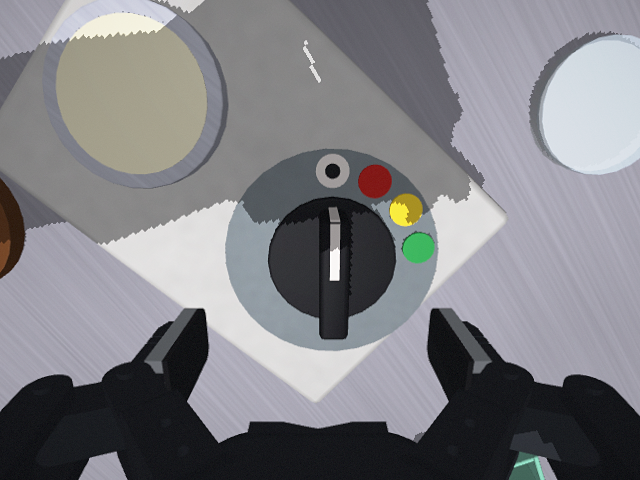

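The bar stands at (334, 215–339) and the off mark at (332,171), within 2 px of prediction apart from a few px at the bar's rear end. I descend and grip across the bar.

Call:
send_rows(moves="0 0 0 -0.03 0.046 0.12 1;0 0 0 -0.03 0.046 0.24 1;0 0 0 -0.03 0.046 0.32 1;0 0 0 -0.03 0.046 0.345 1;0 0 0 -0.03 0.046 0.345 1;0 0 0 -0.03 0.046 0.345 -1;0 0 0 -0.03 0.046 0.345 -1;0 0 0 -0.03 0.046 0.345 -1;0 0 0 -0.03 0.046 0.345 -1;0 0 0 -0.03 0.046 0.345 -1;0 0 0 -0.03 0.046 0.345 -1", newtons=50)

```text
time: 11.55
eef_pos: [0.5482, -0.0439, 0.0918]
tcp_rot: [0.888, 0.46, -0.001, -0.002]
contact_force: [-5.0, 3.3, 6.0]
opening: 0.18
finger_force: 50.8
```

Call:
send_rows(moves="0 0 0.02 0 0 0 -1;0 0 0.04 0 0 0 -1;0 0 0.06 0 0 0 -1;0 0 0.08 0 0 0 -1;0 0 0.1 0 0 0 -1;0 0 0.12 0 0 0 -1;0 0 0.14 0 0 0 -1;0 0 0.16 0 0 0 -1;0 0 0.18 0 0 0 -1;0 0 0.2 0 0 0 -1;0 0 0.22 0 0 0 -1;0 0 0.229 0 0 0 -1")

```text
time: 13.05
eef_pos: [0.5472, -0.0402, 0.0918]
tcp_rot: [0.971, -0.241, -0.004, -0.004]
contact_force: [-7.1, 14.7, 9.5]
opening: 0.176
finger_force: 51.3
```

Call:
send_rows(moves="0 0 0 0 0 0 -1;0 0 0 0 0 0 -1;0 0 0 0 0 0 -1")

```text
time: 13.42
eef_pos: [0.5472, -0.0402, 0.0918]
tcp_rot: [0.971, -0.239, -0.004, -0.004]
contact_force: [-8.0, 14.6, 10.6]
opening: 0.18
finger_force: 51.3
```

```bash
python3 - <<'E'
from h import *
from scipy.spatial.transform import Rotation as R
s=ctrl.get_state(); y=R.from_quat(s["tcp_rot"]).apply([0,1,0]); print(s["eef_pos"],"turned",-.613-np.arctan2(y[1],y[0]),s["wrist_torque"],s["opening"])
E
```

```text
[ 0.54724739 -0.04019835  0.09178147] turned 1.4414649210017894 [ 2.03002202  0.92739498 -0.00254729] 0.17967338996234805
```

Turned by 1.44 rad. I release, rise and check.

Call:
send_rows(moves="0 0 0 0 0 0 1;0 0 0 0 0 0 1;0 0 0 0 0 0 1;0 0 0 0 0 0 1;0 0 0 0 0 -0.15 1;0 0 0 0 0 -0.35 1;0 0 0 0 0 -0.55 1;0 0 0 0 0 -0.55 1;0 0 0 0 0 -0.55 1;0 0 0 0 0 -0.55 1")

```text
time: 14.68
eef_pos: [0.5483, -0.0445, 0.1994]
tcp_rot: [0.971, -0.239, -0.002, -0.0]
contact_force: [-0.6, -0.6, -0.1]
opening: 0.997
finger_force: 0.0
```

```bash
python3 - <<'E'
from h import *
s=ctrl.get_state(); print(s["eef_pos"],s["time"],s["finger_force"],s["contact_force"])
ims=[cam(n)["image"][:,:,::-1] for n in ("wrist","side")]
cv2.imwrite("pics/c6.png",np.hstack([cv2.resize(ims[0],(440,330)),cv2.resize(ims[1][110:350,200:420],(330,330))]))
E
```

```text
[ 0.54832711 -0.04452895  0.19936206] 14.675 0.0 [-0.55087126 -0.62451338 -0.12308964]
```

View pics/c6.png

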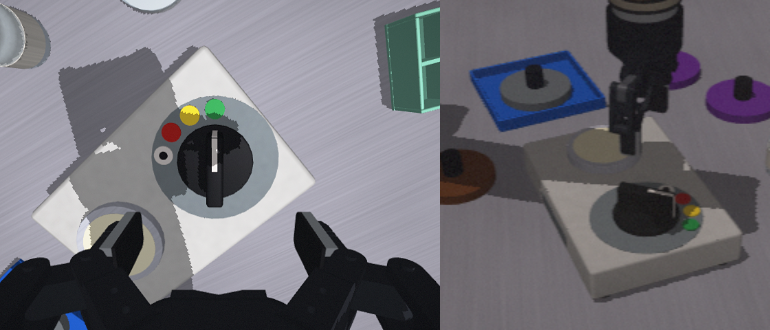

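The stripe at (214,150) points straight to the green mark at (215,107). The cover lies flat in the tray and the gripper is clear.

```bash
python3 -c "
from plant import ctrl
print(ctrl.sign_off())"
```

```text
the job is handed in; nothing more can be done
None
```

The job is handed in: the cover lies flat and knob up in the blue tray, the selector points at the green mark, and the gripper is clear; the sign-off returned no verdict.

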